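# Load the test flanges into the retaining block under the swing lamp

## Robot

A 7-joint arm with a two-finger parallel gripper is mounted at the origin on the work surface. World frame = base frame: x ahead of the robot, y to its left, z up, the work surface at z = 0. Lengths are in m, angles in rad, forces in N, time in s.
With the tool pointing down it reaches from about 0.425 to 0.925 m from the base axis. Payload 6.8 kg.
Tool frame: the origin (TCP) lies at the very end of the fingers, on their centre line; the grasp point (between the pads) lies 19 mm behind it; z points along the fingers, y is the line along which they close (so a half turn about z gives the same grasp; the last joint's range is limited). The gripper opens to 85 mm and grips with 20 to 120 N. Pads are 22 mm wide; open, the fingers measure 114 mm over their backs; the gripper's body (76 mm by 85 mm) begins 54 mm behind the grasp point. The pads swing forward as they close: fully open they stand 13 mm farther back than shut.
Start: joints at [-1.366, 0.477, 0.022, 1.555, -0.011, 1.109, -0.083], TCP at [0.208, 0.642, 0.231] pointing down, gripper open.
Joint ranges: [-2.96, 2.96], [-0.34, 2.1], [-1.41, 1.46], [0.24, 2.44], [-1.37, 4.51], [0.17, 1.92], [-2.96, 2.96]. Speed limits (rad/s): [2.39, 2.39, 3.14, 3.14, 3.14, 3.14, 3.14].

## Interface

Orientations are given as a rotation vector (axis times angle).
In Python, from bench import get_obs, viewer, r gives the robot as it stands. The module is installed in compiled form; this text tells all that it offers.
- The arm moves only by the tool play_rows, never from a script. Its argument "commands" is a list that holds one entry, the list of rows, each a list of 5 numbers: the gripper's target within -1 to 1 (shut at 1, half-way at 0, fully open at -1), then the shift along the tool's x, y, z scaled (see below), then the turn about the tool's z scaled (see below). A call has 1 to 12 rows; each row is the pose to reach, as a shift and turn from the pose commanded when the call began, along the tool's axes at that moment; what a row does not reach only later rows make up. The controller multiplies each number of a shift by 0.2 m and each number of a turn by pi/2 rad. A row lasts 1/12 s, in which the tool goes at most 41.7 mm and 7.16 degrees, less where a joint would pass 70% of its speed; a pose out of reach is approached as far as the arm can. A call with a number of a shift or a turn outside -1 to 1 is refused whole. A call with a gripper value outside its range is refused whole. The fingers move at their own pace and stop on an object; "grip_force" is the grip in N (left out, the last holds). Time passes only in rows, so rows that repeat a pose let the fingers close. It gives the time, the measured TCP pose, the force, the opening and the grip force at its end, in the units of the state.
- get_obs(): the state, without advancing time (a new reading comes with each control period).
- viewer.grab_frame(name): name is "scene" or "top" or "wrist"; returns a dict with "pixels" (384x512x3 uint8, red, green, blue), "fovy" (degrees; the focal length in pixels is half the picture's height over the tangent of half this angle, whatever the lens; pixels are square), "cx", "cy" (the principal point, pixels), "world_to_cam" (4x4, takes a point from world to camera coordinates); the wrist camera has in their place "hand_eye" (4x4, takes a point from camera to tool coordinates, whose origin is the TCP and whose axes are the flange's). Camera axes: x right, y up, looking along -z (the intrinsics and any distortion apply to the point x, -y, -z); pixel columns grow to the right and rows downward; lengths in m; the calibration is good to about 2 mm. A picture is of the moment at which its call begins: read the wrist's pose just before it. There is no depth.
- r.hand_in(): hands the job in; it is judged then, once.
Trained networks look in a picture, given as the dict that the camera call returned (one of the last four; its "shot" number tells which), for a name from the list of things; names that differ only in an ending like _2 or _b are one class to them, and where a whole thing is asked for, a point or a joint stands for the part that bears it (a point fixed in the world has none). Each returns a list of dicts, best first, with "score" (0 to 1); they miss things now and then, are a little off and sometimes report something else, mostly with a low value. They report only what shows in the picture. A call takes as long as a camera call. They do not tell look-alikes from the thing itself.
- viewer.trace(picture, thing): "pixels" (384x512 bool, what is visible of it) and "rect" ([left, top, right, bottom] in pixels, round what is visible of it).
The state is a dict: "clock": time; "joints": joint angles; "qvel": joint speeds; "tau": joint torques, N m; "tcp_pos": TCP position; "orientation": TCP orientation; "contact_force": force on the tool from outside, world axes, zero at the start; "moment": the same for the moment, N m; "grip_width": finger opening in m; "gripper_force": force on a finger pad.
Only numpy, scipy, OpenCV 4.12 (cv2) and the standard library are available. Lean on these libraries where they do the work, as an engineer would, in place of code of your own. Each camera call takes 0.05 s, during which the arm holds its last target. There are 200 camera calls.

## Task

Swing the inspection lamp's arm right out to its outer stop, clear of the retaining block. Then slide every aluminium test flange on the table flat under the overhanging lips of a bay of the block, one flange to a bay and any bay will do, until it is fully home against the back wall. When all are home, swing the lamp back over the block to its inner stop, and leave the other things on the table where they are.

Things in the scene. Friction and masses are not known exactly. Their poses are not given: they have to be found in the camera images.
- block: retaining block, fixed: steel plate 170 (x) x 410 (y, -175 to +235), 8 thick (mm), with four alike bays in a row along y. Origin on the table, x from the bays' open mouths to their back walls, z up. x = -85 to -6 is a bare apron where a flange can be set down (centre at x = -45). Highest parts 31 above the table, but for the lamp post (28 across, at x = 30, y = 205) and the lamp on it
- bay0 (a point): home point of bay 0: where a flange's underside centre lies when fully home; 8 mm above the table on the plate, at x = 38, y = -126 in the block's frame, axes as the block's. A bay is 74 mm wide between 10 mm walls with round noses that start at x = -6; the back wall's face is at x = 73
- bay1 (a point): home point of bay 1, as bay 0, at x = 38, y = -42 mm in the block's frame. In every bay 6 mm lips overhang both sides from x = 1 to the back wall, undersides 13.5 mm above the plate, tops 27.5 mm above the table; the slot between them is 40 mm wide for the hub, so a flange enters only by sliding along the block's +x
- bay2 (a point): home point of bay 2, as bay 0, at x = 38, y = 42 mm in the block's frame
- bay3 (a point): home point of bay 3, as bay 0, at x = 38, y = 126 mm in the block's frame
- lamp (a joint): angle of the inspection lamp's arm about the vertical post, rad: 0 at the inner stop (arm along the block's -y, straight above the row of bays), growing as it swings clockwise seen from above, over the apron towards the robot, to 2.2 at the outer stop. It stays where it is left; friction about 0.12 N m. Starts between 0 and 0.5.
- lamp_hinge (a point): point on the arm's hinge axis (the post's axis, vertical), 198 mm above the table, level with lamp_handle
- lamp_handle (a point): centre of the top face of the lamp's upright round handle, 198 mm above the table and 200 mm from the hinge axis. The handle is a black rod 20 mm across that stands 60 mm high on the lamp head; the lamp head is a white disc 100 mm across from 108 to 138 mm above the table; the arm is a bar 22 mm wide, 120 to 136 mm above the table
- flange0: aluminium test flange, about 0.2 kg: a round disc 70 mm across and 10 mm thick with a plain round hub 30 mm across and 50 mm tall on its centre (60 mm high in all); it stands upright, hub up. Origin at the centre of its underside, z up the hub. All flanges are alike; three or four are present
- flange1: aluminium test flange, about 0.2 kg: a round disc 70 mm across and 10 mm thick with a plain round hub 30 mm across and 50 mm tall on its centre (60 mm high in all); it stands upright, hub up. Origin at the centre of its underside, z up the hub. All flanges are alike; three or four are present
- flange2: aluminium test flange, about 0.2 kg: a round disc 70 mm across and 10 mm thick with a plain round hub 30 mm across and 50 mm tall on its centre (60 mm high in all); it stands upright, hub up. Origin at the centre of its underside, z up the hub. All flanges are alike; three or four are present
- flange3: aluminium test flange, about 0.2 kg: a round disc 70 mm across and 10 mm thick with a plain round hub 30 mm across and 50 mm tall on its centre (60 mm high in all); it stands upright, hub up. Origin at the centre of its underside, z up the hub. All flanges are alike; three or four are present
- gauge: bystander: nickel pressure gauge lying face up, 100 mm across, 37 mm high; origin at the underside
- feeler: bystander: blued steel feeler block, 100 x 26 x 22 mm; origin at the underside
- handwheel: bystander: red valve handwheel lying flat, about 130 mm across, 24 mm high; origin at the underside
- tin: bystander: round tin 70 mm across, 75 mm high; origin at the underside
- spanner: bystander: spanner lying flat; origin at the underside
- mallet: bystander: hammer lying flat; origin at the underside
There are look-alikes about, which are no part of the job. Leave any black, purple or red look-alike of the flange2 alone.

How it is judged:
By the outcome, as a careful person would: the job done as asked, in the order asked, and still so for the second after the job is handed in, with the robot touching nothing.
Of flange0, flange1, flange2, flange3 only 3 to 4 are there at a start; the rules pass over those that are not, and their reading is None.
At some moment in a run one of flange0, flange1, flange2, flange3 may be knocked a few centimetres aside while the robot is not near it.
Once in a run the grip may slacken for a moment while it holds something.
It also fails if it takes over 210 s, if anything falls off the work surface, if the arm or the gripper's body presses on something with over 40 N, if the wrist force passes 120 N, or if a joint passes its speed limit or range.

## Working session

There is one attempt and no reset: what is moved stays moved. The work goes in short steps, Python scripts to look and compute and a tool call to move; the robot and the scene stay as the last step left them, time stands still between calls to the robot, and variables do not carry over. Pictures are saved under pics/ and viewed, at most 14 in all, crops included, and the job is handed in when it is done.

Besides the shell and the picture viewer there is one more tool, called after "Call:" by a JSON object that holds its "op" and its "data". play_rows: Moves the arm, as the interface text tells. Shifts and turns lie within -1 to 1; 1 stands for 0.2 m of shift or pi/2 rad of turn. Its arguments: {"type":"object","properties":{"commands":{"type":"array","items":{"type":"array","items":{"type":"array","items":{"type":"number","minimum":-1,"maximum":1}}}},"grip_force":{"type":"number"}},"required":["commands"]}

```bash
mkdir -p pics; ls
cat > h.py <<'E'
import numpy as np, cv2
from bench import get_obs, viewer, r
from scipy.spatial.transform import Rotation as R
def K(p):
    f=p["pixels"].shape[0]/2/np.tan(np.radians(p["fovy"])/2); return f,p["cx"],p["cy"]
def cam(p,obs=None):
    """4x4 camera->world"""
    if "world_to_cam" in p: return np.linalg.inv(np.array(p["world_to_cam"]))
    T=np.eye(4); T[:3,:3]=R.from_rotvec(obs["orientation"]).as_matrix(); T[:3,3]=obs["tcp_pos"]
    return T@np.array(p["hand_eye"])
def pix2w(p,uv,z,obs=None):
    f,cx,cy=K(p); C=cam(p,obs); d=C[:3,:3]@np.array([(uv[0]-cx)/f,-(uv[1]-cy)/f,-1.]); o=C[:3,3]
    return o+d*(z-o[2])/d[2]
def w2pix(p,P,obs=None):
    f,cx,cy=K(p); q=np.linalg.inv(cam(p,obs))@np.append(P,1.); return np.array([cx+f*q[0]/-q[2], cy-f*q[1]/-q[2]])
def save(p,n): cv2.imwrite(f"pics/{n}.png",p["pixels"][:,:,::-1])
E
python3 - <<'E'
from h import *
o=get_obs(); print(o)
a=viewer.grab_frame("scene"); b=viewer.grab_frame("top"); c=viewer.grab_frame("wrist")
for p in (a,b,c): print({k:v for k,v in p.items() if k!="pixels"})
big=np.hstack([a["pixels"],b["pixels"]]); 
save(a,"scene0");save(b,"top0");save(c,"wrist0")
E
```

```text
pics
{'clock': 0.0, 'joints': array([-1.36611454,  0.47780283,  0.02234056,  1.55646246, -0.0115173 ,
        1.10932096, -0.08311865]), 'qvel': array([ 1.42266474e-03, -1.52753928e-04, -3.38228011e-04,  2.32527768e-04,
       -1.01797968e-04, -1.27012944e-03,  1.49839338e-06]), 'tau': array([ 1.94736887e-03, -5.96459985e+01,  1.60811808e+00, -2.81196892e+01,
        1.21677914e-02,  9.21989704e-03, -6.13375249e-06]), 'tcp_pos': array([0.20752652, 0.64166947, 0.23031927]), 'orientation': array([-4.89298603e-01, -3.10308428e+00,  2.91849492e-03]), 'contact_force': array([ 0.92957314, -0.54704798, -0.07943552]), 'moment': array([-0.05368294,  0.02405434, -0.00884412]), 'gripper_force': 0.0, 'grip_width': 0.08547149738950739}
{'fovy': 47.43662633064283, 'cx': 258.42777550162435, 'cy': 194.79679855705444, 'world_to_cam': array([[ 0.89223096,  0.45146945, -0.00996258, -0.414578  ],
       [-0.25824859,  0.52822164,  0.80888168, -0.00414521],
       [ 0.37044782, -0.71913645,  0.58788705, -1.54487198],
       [ 0.        ,  0.        ,  0.        ,  1.        ]]), 'shot': 1}
{'fovy': 57.34499253945714, 'cx': 252.26135873834326, 'cy': 190.22618249016443, 'world_to_cam': array([[-0.00211055, -0.99998209, -0.00559999,  0.00483924],
       [ 0.98592353, -0.00301704,  0.16716967, -0.47012823],
       [-0.16718357, -0.00516834,  0.98591224, -1.07943275],
       [ 0.        ,  0.        ,  0.        ,  1.        ]]), 'shot': 2}
{'fovy': 59.74809382516274, 'cx': 260.4370196911211, 'cy': 193.83651025089006, 'hand_eye': array([[-5.11775315e-04,  9.64107469e-01,  2.65511820e-01,
         6.70664920e-02],
       [ 9.99999846e-01,  4.35859497e-04,  3.44842802e-04,
         7.77420967e-04],
       [ 2.16739673e-04,  2.65511955e-01, -9.64107543e-01,
        -1.41146079e-01],
       [ 0.00000000e+00,  0.00000000e+00,  0.00000000e+00,
         1.00000000e+00]]), 'shot': 3}
```

View pics/top0.png

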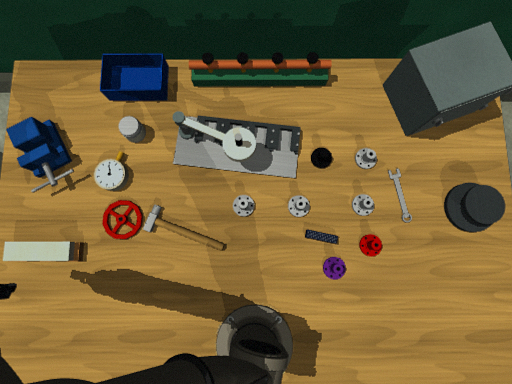

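View pics/scene0.png

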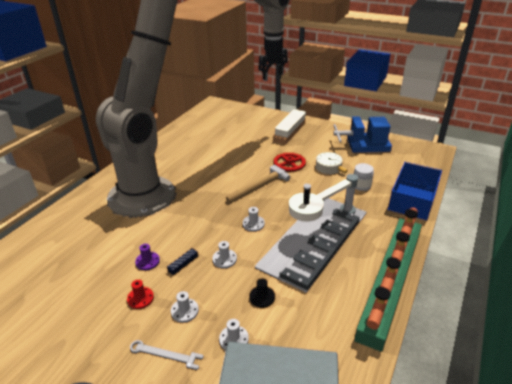

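Run:
```python
from h import *
b=viewer.grab_frame("top")
im=b["pixels"][90:230,160:400]
save({"pixels":cv2.resize(im,None,fx=3.3,fy=3.3,interpolation=cv2.INTER_CUBIC)},"crop1")
for n in ["flange0","lamp_handle","block","lamp"]:
    for d in viewer.trace(b,n):
        m=d["pixels"]; ys,xs=np.nonzero(m); print(n,round(d["score"],2),d["rect"],len(xs),xs.mean().round(1),ys.mean().round(1), b["pixels"][m].mean(0).round())
        if n=="block":
            c,_=cv2.findContours(m.astype(np.uint8),0,2); c=max(c,key=cv2.contourArea); print(cv2.boxPoints(cv2.minAreaRect(c)))
```

```text
flange0 0.86 [232.1, 197.4, 252.1, 216.3] 361 243.4 205.4 [129. 130. 126.]
flange0 0.84 [287.2, 197.8, 311.5, 219.7] 390 298.6 206.2 [134. 134. 128.]
flange0 0.84 [353.6, 192.4, 372.0, 216.6] 388 362.8 204.6 [130. 131. 125.]
flange0 0.62 [358.7, 147.2, 378.6, 168.1] 333 365.2 157.9 [123. 125. 121.]
flange0 0.61 [325.3, 256.8, 345.8, 283.2] 426 333.9 267.7 [78. 31. 98.]
flange0 0.59 [360.4, 233.5, 383.4, 257.4] 404 370.0 245.4 [141.  10.   5.]
flange0 0.55 [311.1, 148.2, 333.1, 168.8] 358 321.2 157.5 [14. 12. 11.]
lamp_handle 0.94 [176.2, 110.3, 255.1, 159.4] 1377 224.1 137.6 [157. 166. 155.]
block 0.93 [171.7, 111.5, 302.7, 179.7] 6175 236.3 145.5 [116. 120. 114.]
[[166.23462 162.39838]
 [173.54547 110.09775]
 [301.72897 128.01587]
 [294.41812 180.3165 ]]
lamp 0.94 [174.6, 111.6, 257.0, 163.9] 1415 224.0 137.7 [155. 163. 153.]
lamp 0.4 [172.0, 112.4, 296.1, 178.9] 6344 236.5 145.3 [115. 118. 113.]
```

View pics/crop1.png

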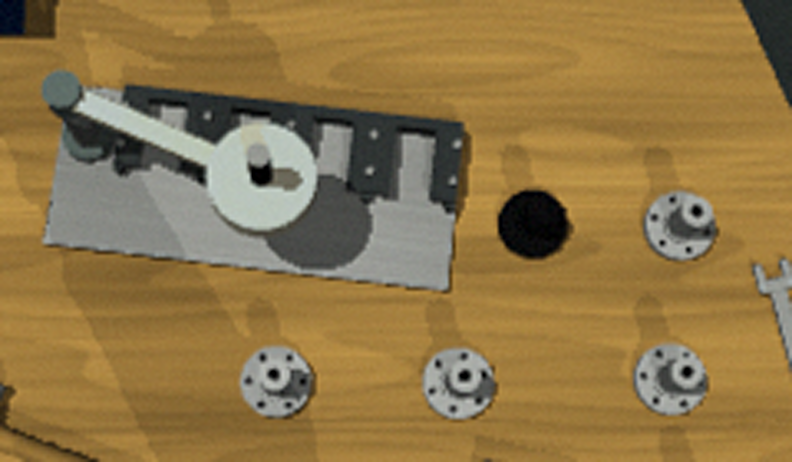

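Run:
```python
from h import *
from scipy.optimize import least_squares
b=viewer.grab_frame("top")
cp=lambda x,y:np.array([160+(x+.5)/3.3-.5,90+(y+.5)/3.3-.5])
obs=[((-.085,.235,.008),cp(45,243)),((-.085,-.175,.008),cp(448,291)),((.085,-.175,.031),cp(463,123))]
def W(q,P): c,s=np.cos(q[2]),np.sin(q[2]); return np.array([q[0]+c*P[0]-s*P[1],q[1]+s*P[0]+c*P[1],P[2]])
s=least_squares(lambda q:np.concatenate([w2pix(b,W(q,P))-u for P,u in obs]),[.6,.0,0]); print(s.x,s.fun.round(2))
q=s.x
hinge=W(q,(.03,.205,.198)); print("hinge",hinge, "pix crop",(w2pix(b,hinge)-[160,90])*3.3)
for z in (.138,.198):
    for pc in [(262,177)] if z<.15 else [(260,153)]:
        h=pix2w(b,cp(*pc),z); d=h-hinge; print("handle",h,np.hypot(*d[:2]), "ang", q[2]-np.pi/2-np.arctan2(d[1],d[0]))
for c in [(273,373),(465,377),(688,373),(697,212)]: print("flange",pix2w(b,cp(*c),.06))
for c in [(277,382),(460,384),(671,380),(680,227)]: print("flange disc",pix2w(b,cp(*c),.01))
for i,y in enumerate((-.126,-.042,.042,.126)): print("bay",i,W(q,(.038,y,.008)))
np.save("q.npy",q)
```

```text
[ 0.62196801  0.02562559 -0.12166079] [-0.89  0.31 -0.22  0.04  1.11 -0.42]
hinge [0.67662524 0.22546949 0.198     ] pix crop [45.51627827 64.57265307]
handle [0.59501064 0.04207459 0.138     ] 0.20073523684778938 ang 0.29704496378638523
handle [0.59755132 0.04122149 0.198     ] 0.20049940396608487 ang 0.2837375410280727
flange [0.42748144 0.03433692 0.06      ]
flange [ 0.42317019 -0.14637791  0.06      ]
flange [ 0.42636611 -0.35605255  0.06      ]
flange [ 0.58263327 -0.37364209  0.06      ]
flange disc [0.42520425 0.03205961 0.01      ]
flange disc [ 0.42271739 -0.14794949  0.01      ]
flange disc [ 0.4260943  -0.35531587  0.01      ]
flange disc [ 0.58096375 -0.37282769  0.01      ]
bay 0 [ 0.64439565 -0.10405479  0.008     ]
bay 1 [ 0.65458997 -0.02067568  0.008     ]
bay 2 [0.66478428 0.06270343 0.008     ]
bay 3 [0.6749786  0.14608254 0.008     ]
```

```bash
cat >> h.py <<'E'
q=np.load("q.npy") if __import__("os").path.exists("q.npy") else None
def W(P,q=q): c,s=np.cos(q[2]),np.sin(q[2]); return np.array([q[0]+c*P[0]-s*P[1],q[1]+s*P[0]+c*P[1],P[2]])
def ang(o=None):
    M=R.from_rotvec((o or get_obs())["orientation"]).as_matrix(); return np.arctan2(M[1,1],M[0,1]) # world angle of closing line
def u(*targets):
    """shift units (tool axes now) to each world target"""
    o=get_obs(); M=R.from_rotvec(o["orientation"]).as_matrix()
    for t in targets: print((M.T@(np.array(t)-o["tcp_pos"])/.2).round(3).tolist())
E
python3 - <<'E'
from h import *
o=get_obs(); t=o["tcp_pos"]; g=np.array([.5975,.0415,.24]); print(o["clock"],ang(o))
u(*[t+(g-t)*k/3 for k in (1,2,3)])
E
```

```text
0.45 1.257991653003758
[-0.926, -0.753, -0.015]
[-1.853, -1.505, -0.029]
[-2.779, -2.258, -0.044]
```

Call:
{"op": "play_rows", "data": {"commands": [[[-1,-0.18,-0.15,0,0],[-1,-0.36,-0.3,0,0],[-1,-0.54,-0.45,0,0],[-1,-0.72,-0.6,0,0],[-1,-0.93,-0.75,-0.05,0],[-1,-0.93,-0.75,-0.05,0]]]}}

```text
clock: 0.95
tcp_pos: [0.3406, 0.4388, 0.2416]
orientation: [0.493, 3.102, -0.001]
contact_force: [1.0, 0.2, 0.3]
grip_width: 0.0854
gripper_force: 0.0
```

Call:
{"op": "play_rows", "data": {"commands": [[[-1,-0.18,-0.15,0,0],[-1,-0.36,-0.3,0,0],[-1,-0.54,-0.45,0,0],[-1,-0.72,-0.6,0,0],[-1,-0.93,-0.75,0,0],[-1,-0.93,-0.75,0,0]]]}}

```text
clock: 1.45
tcp_pos: [0.4711, 0.2386, 0.2418]
orientation: [0.494, 3.101, -0.0]
contact_force: [0.2, 1.1, 0.4]
grip_width: 0.0854
gripper_force: 0.0
```

Call:
{"op": "play_rows", "data": {"commands": [[[-1,-0.18,-0.15,0,0],[-1,-0.36,-0.3,0,0],[-1,-0.54,-0.45,0,0],[-1,-0.72,-0.6,0,0],[-1,-0.9,-0.75,-0.05,0],[-1,-0.9,-0.75,-0.05,0]]]}}

```text
clock: 1.95
tcp_pos: [0.5961, 0.0394, 0.2519]
orientation: [0.495, 3.101, -0.002]
contact_force: [1.3, -0.0, 1.4]
grip_width: 0.0852
gripper_force: 0.0
```

Run:
```python
from h import *
o=get_obs(); c=viewer.grab_frame("wrist"); save(c,"w1"); print(o["tcp_pos"],o["joints"].round(2))
for z in (.138,.198): print(w2pix(c,[.5975,.0415,z],o))
u([.5975,.0415,.16])
```

```text
[0.59607013 0.03935298 0.25189259] [-0.43  0.34  0.33  1.74 -0.12  1.08  1.2 ]
[262.88801694 190.56098919]
[263.43869663 215.66005504]
[0.017, 0.032, 0.464]
```

View pics/w1.png

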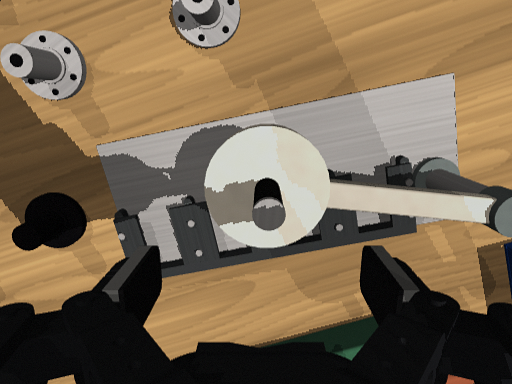

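Call:
{"op": "play_rows", "data": {"commands": [[[-1,0.01,0.02,0.15,0],[-1,0.01,0.02,0.3,0],[-1,0.01,0.02,0.45,0],[-1,0.01,0.02,0.45,0],[1,0.01,0.02,0.45,0],[1,0.01,0.02,0.45,0],[1,0.01,0.02,0.45,0],[1,0.01,0.02,0.45,0],[1,0.01,0.02,0.45,0],[1,0.01,0.02,0.45,0]]], "grip_force": 30}}

```text
clock: 2.83
tcp_pos: [0.5939, 0.0452, 0.1629]
orientation: [0.493, 3.102, -0.005]
contact_force: [-3.3, -8.5, 8.1]
grip_width: 0.0195
gripper_force: 30.4
```

Run:
```python
from h import *
o=get_obs(); print(o["contact_force"],o["moment"],o["tcp_pos"],o["grip_width"])
h=W((.03,.205,.198)); d=o["tcp_pos"]-h; print(h,np.hypot(*d[:2])); a0=np.arctan2(d[1],d[0]); print("lamp",q[2]-np.pi/2-a0)
def P(th): a=q[2]-np.pi/2-th; return [h[0]+.2*np.cos(a),h[1]+.2*np.sin(a),o["tcp_pos"][2]]
th0=q[2]-np.pi/2-a0
u(*[P(t) for t in np.linspace(th0,2.2,19)[1:]])
print((2.2-th0)/18/(np.pi/2))
```

```text
[-3.33587202 -8.54283634  8.07504446] [-1.81840606  0.88916067 -0.0043623 ] [0.59386614 0.04522758 0.16293229] 0.019530436853286582
[0.67662524 0.22546949 0.198     ] 0.1983335962336885
lamp 0.30878087135952725
[0.105, 0.009, -0.0]
[0.206, 0.038, -0.0]
[0.303, 0.076, -0.001]
[0.396, 0.125, -0.001]
[0.484, 0.183, -0.001]
[0.564, 0.25, -0.002]
[0.638, 0.326, -0.002]
[0.703, 0.408, -0.002]
[0.759, 0.497, -0.003]
[0.805, 0.591, -0.003]
[0.841, 0.69, -0.003]
[0.867, 0.792, -0.004]
[0.882, 0.895, -0.004]
[0.886, 1.0, -0.004]
[0.879, 1.105, -0.004]
[0.861, 1.209, -0.005]
[0.832, 1.31, -0.005]
[0.793, 1.407, -0.005]
0.06688819395401742
```

Call:
{"op": "play_rows", "data": {"commands": [[[1,0.1,0.02,0,0.067],[1,0.2,0.05,0,0.134],[1,0.3,0.085,0,0.2],[1,0.395,0.13,0,0.268],[1,0.48,0.19,0,0.334],[1,0.56,0.255,0,0.4],[1,0.635,0.33,0,0.468],[1,0.7,0.41,0,0.535],[1,0.755,0.5,0,0.6],[1,0.8,0.59,0,0.668],[1,0.84,0.69,0,0.735],[1,0.86,0.79,0,0.8]]]}}

```text
clock: 3.83
tcp_pos: [0.4805, 0.2528, 0.163]
orientation: [2.226, 2.215, 0.007]
contact_force: [5.7, -2.1, 3.3]
grip_width: 0.0193
gripper_force: 32.5
```

```bash
cat >> h.py <<'E'
def lamp(th1,n):
    o=get_obs(); print(o["clock"],o["contact_force"].round(1),o["tcp_pos"],o["grip_width"].round(4),o["joints"].round(2))
    h=W((.03,.205,.198)); d=o["tcp_pos"]-h; th0=q[2]-np.pi/2-np.arctan2(d[1],d[0]); th0=(th0+1)%(2*np.pi)-1; print("lamp",th0,"r",np.hypot(*d[:2]))
    def P(th): a=q[2]-np.pi/2-th; return [h[0]+.2*np.cos(a),h[1]+.2*np.sin(a),o["tcp_pos"][2]]
    u(*[P(t) for t in np.linspace(th0,th1,n+1)[1:]]); print("turn/row",(th1-th0)/n/(np.pi/2))
E
python3 -c "
from h import *
lamp(2.24,7)"
```

```text
Traceback (most recent call last):
  File "h.py", line 26, in lamp
    o=get_obs(); print(o["clock"],o["contact_force"].round(1),o["tcp_pos"],o["grip_width"].round(4),o["joints"].round(2))
                                                                           ^^^^^^^^^^^^^^^^^^^^^
AttributeError: 'float' object has no attribute 'round'
```

```bash
sed -i 's/o\["grip_width"\].round(4)/round(o["grip_width"],4)/' h.py
python3 -c "
from h import *
lamp(2.24,7)"
```

```text
3.8333 [ 5.7 -2.1  3.3] [0.48052674 0.25283496 0.16304092] 0.0193 [-1.03  0.37  0.54  1.97 -0.25  0.86 -0.37]
lamp 1.5877896988523243 r 0.19799871739789454
[0.093, 0.007, 0.0]
[0.183, 0.032, 0.0]
[0.27, 0.065, 0.001]
[0.353, 0.107, 0.001]
[0.432, 0.156, 0.001]
[0.507, 0.212, 0.002]
[0.575, 0.274, 0.002]
turn/row 0.05931571049320359
```

Call:
{"op": "play_rows", "data": {"commands": [[[1,0.093,0.015,0,0.06],[1,0.185,0.04,0,0.12],[1,0.27,0.07,0,0.18],[1,0.355,0.11,0,0.24],[1,0.43,0.16,0,0.3],[1,0.507,0.215,0,0.36],[1,0.575,0.275,0,0.4],[1,0.575,0.275,0,0.4],[1,0.575,0.275,0,0.4]]]}}

```text
clock: 4.58
tcp_pos: [0.5359, 0.3672, 0.1628]
orientation: [2.798, 1.426, 0.006]
contact_force: [1.7, -1.7, 4.4]
grip_width: 0.0193
gripper_force: 32.8
```

```bash
python3 -c "
from h import *
lamp(2.28,2)"
```

```text
4.5833 [ 1.7 -1.7  4.4] [0.5358835  0.36717372 0.16284326] 0.0193 [-1.15  0.58  0.65  1.72 -0.41  0.98 -0.98]
lamp 2.2379413947144995 r 0.19972061825354342
[0.021, 0.002, 0.0]
[0.042, 0.006, 0.0]
turn/row 0.013387669861476582
```

Call:
{"op": "play_rows", "data": {"commands": [[[1,0.03,0.003,0,0.02],[1,0.06,0.01,0,0.04],[1,0.09,0.015,0,0.06],[1,0.09,0.015,0,0.06],[1,0.09,0.015,0,0.06]]]}}

```text
clock: 5.0
tcp_pos: [0.5466, 0.3802, 0.1617]
orientation: [-2.861, -1.295, -0.002]
contact_force: [-0.4, 0.7, 1.5]
grip_width: 0.0003
gripper_force: 0.0
```

```bash
python3 -c "
from h import *
lamp(2.28,2)"
```

```text
5.0 [-0.4  0.7  1.5] [0.54664697 0.38023552 0.16173682] 0.0003 [-1.15  0.61  0.66  1.68 -0.43  1.   -1.06]
lamp 2.321367478592379 r 0.2021060949598813
[-0.022, 0.007, -0.0]
[-0.043, 0.005, -0.0]
turn/row -0.013167677402450626
```

Call:
{"op": "play_rows", "data": {"commands": [[[1,0,0,-0.2,0],[1,0,0,-0.4,0],[-1,0,0,-0.5,0],[-1,0.3,-0.4,-0.5,0],[-1,0.3,-0.4,-0.5,0]]]}}

```text
clock: 5.42
tcp_pos: [0.5322, 0.4602, 0.2653]
orientation: [-2.864, -1.286, -0.009]
contact_force: [0.4, 1.6, 0.0]
grip_width: 0.0359
gripper_force: 0.0
```

Run:
```python
from h import *
o=get_obs(); b=viewer.grab_frame("top"); c=viewer.grab_frame("wrist")
im=b["pixels"][90:220,120:320]
save({"pixels":np.hstack([cv2.resize(im,(400,260),interpolation=cv2.INTER_CUBIC),cv2.resize(c["pixels"],(347,260))])},"c2"); cv2.imwrite("pics/t2full.png",b["pixels"][:,:,::-1])
print(o["tcp_pos"])
```

```text
[0.53216448 0.46024449 0.26534301]
```

View pics/c2.png

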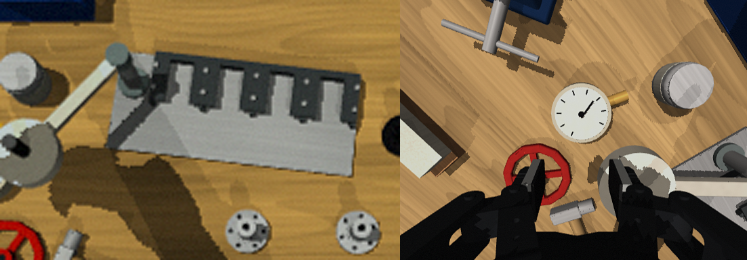

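Run:
```python
import cv2
im=cv2.imread("pics/t2full.png")
cv2.imwrite("pics/c3.png",cv2.resize(im[105:185,110:310],None,fx=4,fy=4,interpolation=cv2.INTER_CUBIC))
```

```text
(no output)
```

View pics/c3.png

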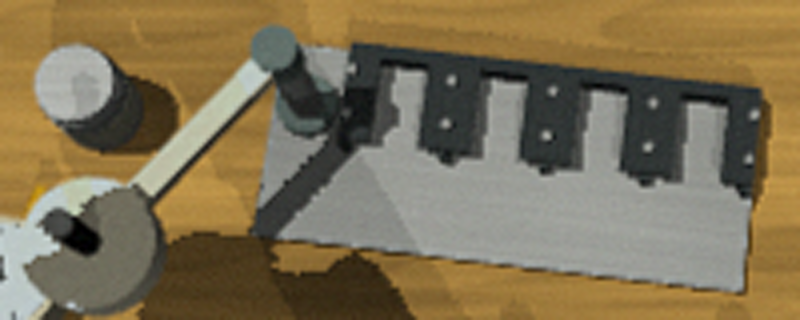

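Run:
```python
from h import *
from scipy.optimize import least_squares
b=viewer.grab_frame("top")
cp=lambda x,y:np.array([110+(x+.5)/4-.5,105+(y+.5)/4-.5])
obs=[((-.085,.235,.008),cp(254,237)),((-.085,-.175,.008),cp(744,292)),((.083,-.173,.029),cp(762,90)),((.083,.173,.029),cp(352,44))]
for y,u_,v in ((.126,409,70),(.042,508,81),(-.042,607,93),(-.126,706,103)): obs.append(((.073,y,.0285),cp(u_,v)))
s=least_squares(lambda q:np.concatenate([w2pix(b,W(P,q))-u for P,u in obs]),q); print(q,s.x);print(s.fun.round(2).reshape(-1,2))
q1=s.x; np.save("q.npy",q1)
hinge=W((.03,.205,.198),q1); print("hinge",hinge)
for pc,z in (((57,222),.198),((95,245),.138)):
    h=pix2w(b,cp(*pc),z); d=h-hinge; print(h,np.hypot(*d[:2]),(q1[2]-np.pi/2-np.arctan2(d[1],d[0]))%(2*np.pi))
# arm direction from both
```

```text
[ 0.62196801  0.02562559 -0.12166079] [ 0.61855821  0.02374618 -0.12102311]
[[-0.19  0.77]
 [ 0.17  1.23]
 [ 0.78  1.04]
 [ 0.05  0.99]
 [-0.67 -1.06]
 [-0.42 -1.01]
 [-0.08 -1.19]
 [ 0.35 -0.87]]
hinge [0.673088  0.2236249 0.198    ]
[0.5291117  0.35898267 0.198     ] 0.19761300878295857 2.20432733286318
[0.52721509 0.35286603 0.138     ] 0.19489016352375482 2.1747907277699356
```

Run:
```python
from h import *
print(ang()); u([.509,.338,.25],[.509,.338,.165])
```

```text
-0.711813852338686
[-0.546, 0.356, 0.052]
[-0.547, 0.357, 0.477]
```

Call:
{"op": "play_rows", "data": {"commands": [[[1,-0.18,0.12,0,0],[1,-0.37,0.24,0,0],[1,-0.55,0.36,0,0],[1,-0.55,0.36,0,0],[1,-0.55,0.36,0,0],[1,-0.55,0.36,0.2,0],[1,-0.55,0.36,0.35,0],[1,-0.55,0.36,0.47,0],[1,-0.55,0.36,0.47,0],[1,-0.52,0.36,0.47,0]]]}}

```text
clock: 6.4
tcp_pos: [0.5142, 0.3352, 0.1667]
orientation: [2.862, 1.294, -0.004]
contact_force: [0.9, -0.0, 1.7]
grip_width: -0.0001
gripper_force: 0.0
```

Call:
{"op": "play_rows", "data": {"commands": [[[1,0.015,0,0,0],[1,0.03,0,0,0],[1,0.045,0,0,0],[1,0.045,0,0,0]]]}}

```text
clock: 6.73
tcp_pos: [0.522, 0.3436, 0.1686]
orientation: [-2.861, -1.295, -0.004]
contact_force: [-0.1, 0.3, 0.1]
grip_width: -0.0
gripper_force: 0.0
```

Call:
{"op": "play_rows", "data": {"commands": [[[1,0.02,0,0,0],[1,0.04,0,0,0],[1,0.04,0,0,0]]]}}

```text
clock: 6.98
tcp_pos: [0.5226, 0.3444, 0.1668]
orientation: [2.862, 1.292, -0.019]
contact_force: [-14.2, -11.7, 12.8]
grip_width: -0.0001
gripper_force: 9.1
```

Call:
{"op": "play_rows", "data": {"commands": [[[1,0.02,0,0,0],[1,0.04,0,0,0],[1,0.04,0,0,0]]]}}

```text
clock: 7.23
tcp_pos: [0.5225, 0.3445, 0.1661]
orientation: [2.861, 1.288, -0.044]
contact_force: [-34.8, -27.6, 31.6]
grip_width: -0.0001
gripper_force: 22.2
```

Call:
{"op": "play_rows", "data": {"commands": [[[1,-0.1,0,0,0],[1,-0.15,0,-0.15,0],[1,-0.15,0,-0.3,-0.07],[-1,-0.15,0,-0.45,-0.14],[-1,-0.15,0,-0.45,-0.21],[-1,-0.15,0,-0.45,-0.3],[-1,-0.15,0,-0.45,-0.376],[-1,-0.15,0,-0.45,-0.376],[-1,-0.15,0,-0.45,-0.376]]]}}

```text
clock: 7.98
tcp_pos: [0.5118, 0.3319, 0.2577]
orientation: [-2.365, -2.068, -0.001]
contact_force: [0.0, 0.4, 1.1]
grip_width: 0.0723
gripper_force: 0.0
```

Run:
```python
from h import *
b=viewer.grab_frame("top"); L=[]
for d in viewer.trace(b,"flange0"):
    m=d["pixels"]; ys,xs=np.nonzero(m); col=b["pixels"][m].mean(0); 
    if d["score"]>.3: print(round(d["score"],2),xs.mean().round(1),ys.mean().round(1),col.round(),pix2w(b,(xs.mean(),ys.mean()),.02).round(3))
print(ang()+np.pi-q[2], get_obs()["joints"].round(2)); u([.425,.033,.2])
```

```text
0.94 243.3 205.6 [74. 75. 71.] [0.423 0.033 0.02 ]
0.88 298.9 205.7 [150. 150. 143.] [ 0.422 -0.146  0.02 ]
0.8 334.0 268.0 [ 90.  37. 109.] [ 0.226 -0.251  0.02 ]
0.78 365.4 158.0 [137. 139. 135.] [ 0.58  -0.369  0.02 ]
0.78 362.4 204.9 [143. 145. 140.] [ 0.424 -0.35   0.02 ]
0.73 370.4 245.2 [157.   8.   4.] [ 0.296 -0.369  0.02 ]
0.67 320.9 157.4 [18. 16. 13.] [ 0.582 -0.223  0.02 ]
3.128451016980641 [-1.14  0.39  0.61  1.72 -0.25  1.11 -0.58]
[-1.539, -0.23, 0.287]
```

Call:
{"op": "play_rows", "data": {"commands": [[[-1,-0.18,-0.03,0.03,0],[-1,-0.36,-0.06,0.06,0],[-1,-0.55,-0.09,0.1,0],[-1,-0.75,-0.115,0.14,0],[-1,-0.95,-0.145,0.18,0],[-1,-0.95,-0.145,0.18,0]]]}}

```text
clock: 8.58
tcp_pos: [0.4549, 0.1388, 0.2196]
orientation: [-2.373, -2.057, 0.009]
contact_force: [0.1, -0.2, -0.0]
grip_width: 0.0853
gripper_force: 0.0
```

Call:
{"op": "play_rows", "data": {"commands": [[[-1,-0.18,-0.03,0.03,0],[-1,-0.36,-0.06,0.06,0],[-1,-0.59,-0.085,0.1,0],[-1,-0.59,-0.085,0.11,0],[-1,-0.59,-0.085,0.11,0]]]}}

```text
clock: 9.0
tcp_pos: [0.4248, 0.0303, 0.1988]
orientation: [-2.368, -2.062, 0.001]
contact_force: [0.3, 0.9, -0.5]
grip_width: 0.0855
gripper_force: 0.0
```

```bash
cat >> h.py <<'E'
def near(zc=.01,show=None):
    """flange nearest the tcp axis in the wrist view: position from trace of disc"""
    o=get_obs(); c=viewer.grab_frame("wrist"); f,_,_=K(c)
    for d in viewer.trace(c,"flange0"):
        m=d["pixels"].astype(np.uint8)
        col=c["pixels"][d["pixels"]].astype(int)
        if d["score"]<.4: continue
        # fit: silhouette vs model silhouette (disc + hub) over x,y
        from scipy.optimize import minimize
        ys,xs=np.nonzero(m); p0=pix2w(c,(xs.mean(),ys.mean()),.02,o)[:2]
        t=np.linspace(0,2*np.pi,40)
        def mask(p):
            im=np.zeros(m.shape,np.uint8)
            for r_,z0,z1 in ((.035,0,.01),(.015,.01,.06)):
                P=[w2pix(c,[p[0]+r_*np.cos(a),p[1]+r_*np.sin(a),z],o) for z in (z0,z1) for a in t]
                cv2.fillConvexPoly(im,cv2.convexHull((np.array(P)*16).round().astype(np.int32)),1,shift=4)
            return im
        def cost(p): k=mask(p); return 1-(k&m).sum()/max(1,(k|m).sum())
        s=minimize(cost,p0,method="Nelder-Mead",options=dict(initial_simplex=[p0,p0+[.006,0],p0+[0,.006]],xatol=3e-4,fatol=1e-3))
        print("flange",round(d["score"],2),s.x.round(4),"miss",round(s.fun,2),"sat",int((col.max(1)-col.min(1)).mean()),"val",int(col.mean()),[int(v) for v in d["rect"]])
    if show: save(c,show)
    print("tcp",o["tcp_pos"].round(4),"t",o["clock"])
    return o
E
python3 - <<'E'
from h import *
near(show="w2")
E
```

```text
flange 0.82 [ 0.4258 -0.1433] miss 0.2 sat 4 val 82 [253, 289, 315, 346]
flange 0.79 [0.4279 0.0362] miss 0.02 sat 7 val 141 [228, 131, 299, 201]
flange 0.65 [ 0.618  -0.3011] miss 0.65 sat 1 val 4 [446, 376, 454, 384]
tcp [0.4248 0.0303 0.1988] t 9.0
```

View pics/w2.png

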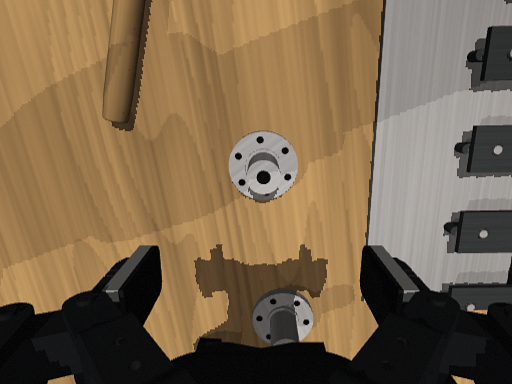

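Run:
```python
from h import *
u([.4279,.0362,.032])
```

```text
[0.015, 0.005, 0.838]
```

Call:
{"op": "play_rows", "data": {"commands": [[[-1,0.015,0.005,0.2,0],[-1,0.015,0.005,0.4,0],[-1,0.015,0.005,0.6,0],[-1,0.015,0.005,0.75,0],[-1,0.015,0.005,0.838,0],[-1,0.015,0.005,0.838,0],[1,0.015,0.005,0.838,0],[1,0.015,0.005,0.838,0],[1,0.015,0.005,0.838,0],[1,0.015,0.005,0.838,0],[1,0.015,0.005,0.838,0],[1,0.015,0.005,0.838,0]]], "grip_force": 50}}

```text
clock: 10.1
tcp_pos: [0.4282, 0.0361, 0.0329]
orientation: [2.361, 2.072, 0.004]
contact_force: [-1.9, 1.2, 10.7]
grip_width: 0.0288
gripper_force: 48.5
```

Run:
```python
from h import *
o=get_obs(); print(o["tcp_pos"],o["grip_width"],o["contact_force"]); t=o["tcp_pos"]
g=W((-.050,.126,0)); g[2]=t[2]; print(g)
u(t+[0,0,.06],(g+t)/2+[0,0,.06],g+[0,0,.06])
```

```text
[0.42815193 0.03605211 0.03292775] 0.02876535452161358 [-1.90458907  1.15304385 10.67618024]
[0.58413565 0.15486097 0.03292775]
[0.001, 0.001, -0.3]
[0.346, 0.349, -0.299]
[0.691, 0.697, -0.298]
```

Call:
{"op": "play_rows", "data": {"commands": [[[1,0,0,-0.15,0],[1,0,0,-0.3,0],[1,0.12,0.12,-0.3,0],[1,0.24,0.24,-0.3,0],[1,0.36,0.36,-0.3,0],[1,0.48,0.48,-0.3,0],[1,0.6,0.6,-0.3,0],[1,0.69,0.7,-0.3,0],[1,0.69,0.7,-0.3,0],[1,0.69,0.7,-0.3,0]]]}}

```text
clock: 10.93
tcp_pos: [0.5847, 0.1553, 0.0918]
orientation: [2.359, 2.074, 0.001]
contact_force: [-1.1, -0.5, -2.9]
grip_width: 0.0288
gripper_force: 50.4
```

Run:
```python
from h import *
o=get_obs(); c=viewer.grab_frame("wrist"); im=c["pixels"].copy()
for i,y in enumerate((-.126,-.042,.042,.126)):
    for P in ((.001,y-.02,.0275),(.073,y-.02,.0275),(.073,y+.02,.0275),(.001,y+.02,.0275),(-.085,.235,.008)):
        uv=w2pix(c,W(P),o); cv2.drawMarker(im,tuple(int(round(v)) for v in uv),(255,0,0),0,7,1)
save({"pixels":im},"w3"); print(o["tcp_pos"],o["grip_width"],(ang(o)-q[2])%np.pi)
```

```text
[0.58471193 0.15531627 0.09182194] 0.028784093398355498 3.134129040845747
```

View pics/w3.png

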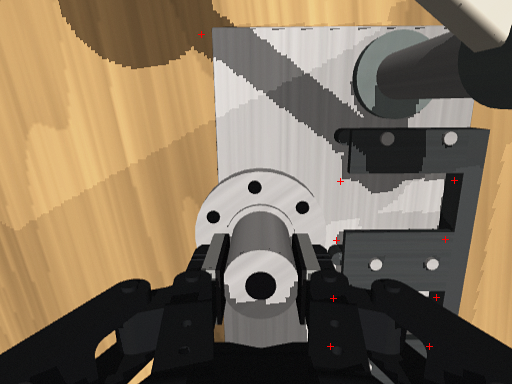

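```bash
python3 - <<'E'
from h import *
from scipy.optimize import least_squares
o=get_obs(); c=viewer.grab_frame("wrist")
obs=[((-.085,.235,.008),(212.5,27.5)),((.001,.146,.0275),(349,172.5)),((.001,.106,.0275),(344,231)),((.073,.106,.0275),(463,230)),((.073,.146,.0275),(467,174))]
for pri in (0,1):
    s=least_squares(lambda p:np.concatenate([w2pix(c,W(P,p),o)-np.array(v) for P,v in obs]+[[pri*(p[2]-q[2])*2000]]),q); print(q,s.x);print(s.fun[:-1].round(1).reshape(-1,2))
e=W((-.05,.126,0),s.x); print(e,o["tcp_pos"]); np.save("q.npy",s.x)
E
python3 - <<'E'
from h import *
o=get_obs();t=o["tcp_pos"]; e=W((-.05,.126,0)); g0=e+[0,0,.0435];
h=W((.038,.126,0))+[0,0,.0435]; print(e,h,(ang(o)-q[2]+.5)%np.pi-.5); u(g0,h)
E
```

```text
[ 0.61855821  0.02374618 -0.12102311] [ 0.62572087  0.02601307 -0.11567954]
[[-1.4 -1.2]
 [ 2.6  0.7]
 [ 4.1  1.8]
 [-5.2  1.3]
 [-0.1 -2.5]]
[ 0.61855821  0.02374618 -0.12102311] [ 0.62496777  0.02614308 -0.12092338]
[[-0.6 -2. ]
 [ 2.6  0.7]
 [ 3.8  1.7]
 [-5.6  1.8]
 [-0.2 -1.9]]
[0.59053213 0.15725443 0.        ] [0.58357036 0.15390281 0.0916625 ]
[0.59053213 0.15725443 0.        ] [0.67788952 0.14663909 0.0435    ] -0.010259376852337854
[0.025, 0.035, 0.241]
[0.029, 0.475, 0.24]
```

Call:
{"op": "play_rows", "data": {"commands": [[[1,0.025,0.02,0.1,0],[1,0.025,0.035,0.2,0],[1,0.025,0.035,0.25,0],[1,0.025,0.035,0.25,0],[1,0.025,0.035,0.25,0]]], "grip_force": 30}}

```text
clock: 11.45
tcp_pos: [0.5909, 0.1571, 0.0418]
orientation: [-2.363, -2.07, 0.002]
contact_force: [-0.4, 0.2, -2.5]
grip_width: 0.0286
gripper_force: 53.1
```

Run:
```python
from h import *
h=W((.038,.126,0))+[0,0,.0415];b=W((0.0,.126,0))+[0,0,.0415]; print(get_obs()["tcp_pos"],get_obs()["contact_force"]);u(b,h)
```

```text
[0.59085707 0.15708754 0.04175656] [-0.36543576  0.16426252 -2.51273892]
[0.003, 0.248, 0.001]
[0.005, 0.438, 0.001]
```

Call:
{"op": "play_rows", "data": {"commands": [[[1,0,0.06,0,0],[1,0,0.12,0,0],[1,0.002,0.18,0,0],[1,0.003,0.25,0,0],[1,0.003,0.25,0,0]]]}}

```text
clock: 11.87
tcp_pos: [0.6438, 0.151, 0.0429]
orientation: [2.361, 2.068, 0.004]
contact_force: [1.1, 0.1, -1.1]
grip_width: 0.0289
gripper_force: 32.6
```

Call:
{"op": "play_rows", "data": {"commands": [[[1,0,0.06,0,0],[1,0,0.12,0,0],[1,0.002,0.18,0,0],[1,0.002,0.19,0,0],[1,0.002,0.19,0,0]]]}}

```text
clock: 12.28
tcp_pos: [0.6782, 0.1473, 0.0417]
orientation: [-2.362, -2.071, 0.001]
contact_force: [0.1, 0.1, -2.3]
grip_width: 0.0287
gripper_force: 32.8
```

Call:
{"op": "play_rows", "data": {"commands": [[[1,0,0.01,0,0],[1,0,0.02,0,0],[1,0,0.03,0,0],[1,0,0.03,0,0]]]}}

```text
clock: 12.62
tcp_pos: [0.679, 0.1476, 0.0405]
orientation: [-2.355, -2.067, 0.013]
contact_force: [-14.0, -0.6, 5.5]
grip_width: 0.029
gripper_force: 33.7
```

Call:
{"op": "play_rows", "data": {"commands": [[[-0.2,0,0,0,0],[-0.2,0,0,0,0],[-0.4,0,0,0,0],[-0.6,0,0,-0.05,0],[-1,0,0,-0.3,0],[-1,0,0,-0.45,0],[-1,0,-0.15,-0.6,0],[-1,0,-0.3,-0.7,0],[-1,0,-0.3,-0.7,0]]]}}

```text
clock: 13.37
tcp_pos: [0.6243, 0.1555, 0.1872]
orientation: [-2.361, -2.072, -0.01]
contact_force: [0.1, 0.1, -0.1]
grip_width: 0.0854
gripper_force: 0.0
```

Run:
```python
from h import *
near(show="w4"); print(W((.038,.126,.008))); u([.4258,-.1433,.2])
```

```text
flange 0.9 [0.679  0.1457] miss 0.29 sat 5 val 140 [279, 157, 351, 210]
tcp [0.6243 0.1555 0.1872] t 13.3667
[0.67788952 0.14663909 0.008     ]
[-1.61, -0.798, -0.087]
```

Call:
{"op": "play_rows", "data": {"commands": [[[-1,-0.18,-0.09,0,0],[-1,-0.36,-0.18,-0.02,0],[-1,-0.54,-0.27,-0.05,0],[-1,-0.72,-0.36,-0.07,0],[-1,-0.8,-0.4,-0.08,0],[-1,-0.8,-0.4,-0.08,0]]]}}

```text
clock: 13.97
tcp_pos: [0.5236, 0.0011, 0.198]
orientation: [2.37, 2.062, -0.001]
contact_force: [1.2, 0.8, 0.1]
grip_width: 0.0854
gripper_force: 0.0
```

Call:
{"op": "play_rows", "data": {"commands": [[[-1,-0.18,-0.09,0,0],[-1,-0.36,-0.18,0,0],[-1,-0.54,-0.27,0,0],[-1,-0.72,-0.36,0,0],[-1,-0.81,-0.4,0,0],[-1,-0.81,-0.4,0,0],[-1,-0.81,-0.4,0,0]]]}}

```text
clock: 14.55
tcp_pos: [0.4257, -0.1444, 0.1979]
orientation: [2.363, 2.068, 0.001]
contact_force: [0.8, 0.9, -0.4]
grip_width: 0.0859
gripper_force: 0.0
```

Run:
```python
from h import *
near(); print((ang()-q[2]+.5)%np.pi-.5)
```

```text
flange 0.95 [ 0.2998 -0.3704] miss 0.78 sat 56 val 30 [161, 341, 199, 357]
flange 0.8 [ 0.4299 -0.3523] miss 0.56 sat 5 val 81 [254, 309, 313, 345]
flange 0.8 [ 0.2316 -0.2333] miss 0.72 sat 66 val 71 [62, 256, 112, 293]
flange 0.74 [ 0.4253 -0.1441] miss 0.03 sat 7 val 156 [222, 136, 295, 202]
flange 0.55 [ 0.5869 -0.2235] miss 0.03 sat 3 val 11 [385, 188, 466, 258]
flange 0.51 [ 0.6216 -0.4699] miss 0.64 sat 7 val 137 [445, 376, 458, 382]
tcp [ 0.4257 -0.1444  0.1979] t 14.55
-0.007971333839298989
```

Call:
{"op": "play_rows", "data": {"commands": [[[-1,0,0,0.2,0],[-1,0,0,0.4,0],[-1,0,0,0.6,0],[-1,0,0,0.75,0],[-1,0,0,0.828,0],[-1,0,0,0.828,0],[1,0,0,0.828,0],[1,0,0,0.828,0],[1,0,0,0.828,0],[1,0,0,0.828,0],[1,0,0,0.828,0],[1,0,0,0.828,0]]], "grip_force": 50}}

```text
clock: 15.65
tcp_pos: [0.4259, -0.1436, 0.0333]
orientation: [2.361, 2.072, 0.003]
contact_force: [-0.6, 0.3, 9.3]
grip_width: 0.0283
gripper_force: 48.6
```

```bash
cat >> h.py <<'E'
def carry(y):
    o=get_obs(); t=o["tcp_pos"]; print(t,o["grip_width"]); g=W((-.05,y,.1005)); u(t+[0,0,.068],(g+t+[0,0,.068])/2,g)
E
python3 -c "
from h import *
carry(.042)"
```

```text
[ 0.42590523 -0.14358291  0.03329364] 0.028302739157622443
[0.0, 0.001, -0.34]
[0.59, 0.313, -0.337]
[1.179, 0.625, -0.334]
```

Call:
{"op": "play_rows", "data": {"commands": [[[1,0,0,-0.15,0],[1,0,0,-0.34,0],[1,0.15,0.08,-0.34,0],[1,0.3,0.16,-0.34,0],[1,0.45,0.24,-0.34,0],[1,0.6,0.32,-0.34,0],[1,0.75,0.4,-0.34,0],[1,0.9,0.48,-0.34,0],[1,0.9,0.48,-0.34,0]]]}}

```text
clock: 16.4
tcp_pos: [0.5477, 0.0303, 0.1005]
orientation: [2.351, 2.083, 0.008]
contact_force: [0.7, 0.6, -1.6]
grip_width: 0.0287
gripper_force: 50.5
```

```bash
python3 -c "
from h import *
print(get_obs()['grip_width'],get_obs()['tcp_pos']);u(W((-.05,.042,.0425)),W((.038,.042,.0425)))"
```

```text
0.02872936136320391 [0.54772127 0.0302574  0.10051522]
[0.235, 0.135, 0.291]
[0.235, 0.575, 0.293]
```

Call:
{"op": "play_rows", "data": {"commands": [[[1,0.12,0.07,0,0],[1,0.24,0.14,0,0],[1,0.24,0.14,0.12,0],[1,0.24,0.14,0.24,0],[1,0.24,0.14,0.29,0],[1,0.24,0.14,0.29,0],[1,0.24,0.14,0.29,0]]], "grip_force": 30}}

```text
clock: 16.98
tcp_pos: [0.5771, 0.0657, 0.0421]
orientation: [-2.362, -2.071, 0.001]
contact_force: [0.2, 0.1, -1.9]
grip_width: 0.0281
gripper_force: 53.7
```

```bash
python3 -c "
from h import *
print(get_obs()['grip_width'],get_obs()['tcp_pos'],(ang()-q[2]+.5)%np.pi-.5);u(W((0,.042,.042)),W((.038,.042,.042)))"
```

```text
0.028113190264786342 [0.57709836 0.06568924 0.04213957] -0.010158270006488501
[0.045, 0.261, 0.0]
[0.047, 0.451, 0.0]
```

Call:
{"op": "play_rows", "data": {"commands": [[[1,0.045,0,0,0],[1,0.045,0.06,0,0],[1,0.045,0.12,0,0],[1,0.045,0.18,0,0],[1,0.045,0.26,0,0],[1,0.045,0.26,0,0]]]}}

```text
clock: 17.48
tcp_pos: [0.6327, 0.0686, 0.0429]
orientation: [2.36, 2.071, 0.003]
contact_force: [0.7, 0.7, -2.4]
grip_width: 0.0281
gripper_force: 53.4
```

```bash
python3 -c "
from h import *
print(get_obs()['contact_force'],get_obs()['tcp_pos']);u(W((.038,.042,.042)))"
```

```text
[ 0.65841621  0.70458925 -2.42976144] [0.63274914 0.0686229  0.04285831]
[-0.004, 0.177, 0.005]
```

Call:
{"op": "play_rows", "data": {"commands": [[[1,-0.004,0.06,0,0],[1,-0.004,0.12,0,0],[1,-0.004,0.17,0,0],[1,-0.004,0.19,0,0],[1,-0.004,0.205,0,0],[1,-0.004,0.205,0,0]]]}}

```text
clock: 17.98
tcp_pos: [0.6678, 0.0636, 0.0417]
orientation: [-2.357, -2.069, 0.005]
contact_force: [-5.7, 2.5, 1.5]
grip_width: 0.0285
gripper_force: 54.0
```

Call:
{"op": "play_rows", "data": {"commands": [[[1,0,0.01,0,0],[1,0,0.015,0,0],[1,0,0.015,0,0]]]}}

```text
clock: 18.23
tcp_pos: [0.6681, 0.0636, 0.0412]
orientation: [-2.354, -2.066, 0.01]
contact_force: [-13.3, 2.4, 6.2]
grip_width: 0.0288
gripper_force: 54.2
```

Call:
{"op": "play_rows", "data": {"commands": [[[-0.2,0,0,0,0],[-0.2,0,0,0,0],[-0.4,0,0,0,0],[-0.6,0,0,-0.05,0],[-1,0,0,-0.3,0],[-1,0,0,-0.45,0],[-1,0,-0.15,-0.6,0],[-1,0,-0.3,-0.7,0],[-1,0,-0.3,-0.7,0]]]}}

```text
clock: 18.98
tcp_pos: [0.6128, 0.0694, 0.1871]
orientation: [-2.363, -2.07, -0.008]
contact_force: [0.0, -0.1, 0.3]
grip_width: 0.0853
gripper_force: 0.0
```

Run:
```python
from h import *
near(show="w5"); u([.4265,-.352,.2])
```

```text
flange 0.93 [0.6686 0.0609] miss 0.28 sat 6 val 150 [278, 155, 355, 205]
flange 0.65 [0.6786 0.1471] miss 0.3 sat 5 val 135 [277, 53, 362, 106]
tcp [0.6128 0.0694 0.1871] t 18.9833
[-2.214, -0.658, -0.086]
```

View pics/w5.png

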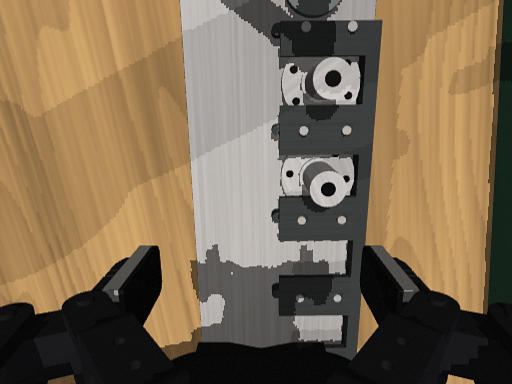

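Call:
{"op": "play_rows", "data": {"commands": [[[-1,-0.19,-0.055,0,0],[-1,-0.38,-0.11,0,0],[-1,-0.57,-0.165,-0.02,0],[-1,-0.76,-0.22,-0.04,0],[-1,-0.95,-0.28,-0.06,0],[-1,-1,-0.3,-0.08,0],[-1,-1,-0.3,-0.08,0]]]}}

```text
clock: 19.67
tcp_pos: [0.5276, -0.1259, 0.1988]
orientation: [2.369, 2.061, -0.001]
contact_force: [0.5, 0.5, -0.3]
grip_width: 0.0852
gripper_force: 0.0
```

Call:
{"op": "play_rows", "data": {"commands": [[[-1,-0.19,-0.055,0,0],[-1,-0.38,-0.11,0,0],[-1,-0.57,-0.165,0,0],[-1,-0.76,-0.22,0,0],[-1,-0.95,-0.28,0,0],[-1,-1,-0.3,0,0],[-1,-1,-0.3,0,0]]]}}

```text
clock: 20.25
tcp_pos: [0.4419, -0.3149, 0.1981]
orientation: [2.367, 2.064, -0.003]
contact_force: [-0.4, 0.7, 0.5]
grip_width: 0.0855
gripper_force: 0.0
```

Call:
{"op": "play_rows", "data": {"commands": [[[-1,-0.1,-0.04,0,0],[-1,-0.21,-0.06,0,0],[-1,-0.21,-0.06,0,0],[-1,-0.21,-0.06,0,0]]]}}

```text
clock: 20.58
tcp_pos: [0.4269, -0.3511, 0.1976]
orientation: [-2.361, -2.072, 0.001]
contact_force: [-0.6, 1.2, 0.0]
grip_width: 0.0854
gripper_force: 0.0
```

Run:
```python
from h import *
near(); print((ang()-q[2]+.5)%np.pi-.5,get_obs()["joints"].round(2)); u([.427,-.351,.2])
```

```text
flange 0.96 [ 0.2289 -0.2523] miss 0.02 sat 52 val 56 [0, 60, 80, 131]
flange 0.89 [ 0.5872 -0.2231] miss 0.02 sat 1 val 9 [378, 1, 468, 53]
flange 0.75 [ 0.2998 -0.3714] miss 0.04 sat 113 val 61 [105, 174, 177, 233]
flange 0.62 [ 0.5844 -0.3717] miss 0.03 sat 7 val 134 [380, 134, 462, 203]
flange 0.56 [ 0.43   -0.3538] miss 0.06 sat 6 val 158 [229, 135, 294, 204]
tcp [ 0.4269 -0.3511  0.1976] t 20.5833
-0.007243388630566172 [-0.07  0.41  0.83  1.93 -0.36  0.97  0.8 ]
[-0.006, -0.001, -0.012]
```

Call:
{"op": "play_rows", "data": {"commands": [[[-1,-0.013,0.012,0.2,0],[-1,-0.013,0.012,0.4,0],[-1,-0.013,0.012,0.6,0],[-1,-0.013,0.012,0.75,0],[-1,-0.013,0.012,0.826,0],[-1,-0.013,0.012,0.826,0],[1,-0.013,0.012,0.826,0],[1,-0.013,0.012,0.826,0],[1,-0.013,0.012,0.826,0],[1,-0.013,0.012,0.826,0],[1,-0.013,0.012,0.826,0],[1,-0.013,0.012,0.826,0]]], "grip_force": 50}}

```text
clock: 21.68
tcp_pos: [0.4289, -0.3547, 0.0342]
orientation: [2.36, 2.071, 0.002]
contact_force: [0.7, 1.3, 6.1]
grip_width: 0.0285
gripper_force: 48.8
```

```bash
python3 -c "
from h import *
carry(-.042)"
```

```text
[ 0.42893054 -0.35470334  0.03423939] 0.028453881598644887
[-0.0, 0.001, -0.34]
[0.901, 0.239, -0.335]
[1.803, 0.477, -0.331]
```

Call:
{"op": "play_rows", "data": {"commands": [[[1,0,0,-0.15,0],[1,0,0,-0.34,0],[1,0.15,0.04,-0.34,0],[1,0.3,0.08,-0.34,0],[1,0.45,0.12,-0.34,0],[1,0.6,0.16,-0.34,0],[1,0.75,0.2,-0.34,0],[1,0.9,0.24,-0.34,0],[1,0.9,0.24,-0.34,0]]]}}

```text
clock: 22.43
tcp_pos: [0.502, -0.1747, 0.1006]
orientation: [-2.35, -2.081, -0.005]
contact_force: [0.2, 0.6, -1.9]
grip_width: 0.0283
gripper_force: 50.5
```

Call:
{"op": "play_rows", "data": {"commands": [[[1,0.15,0.04,0,0],[1,0.3,0.08,0,0],[1,0.45,0.12,0,0],[1,0.6,0.16,0,0],[1,0.75,0.2,0,0],[1,0.9,0.24,0,0],[1,0.9,0.24,0,0],[1,0.9,0.24,0,0]]]}}

```text
clock: 23.1
tcp_pos: [0.5706, -0.0074, 0.1009]
orientation: [-2.357, -2.077, -0.001]
contact_force: [-0.7, -0.9, -2.9]
grip_width: 0.0288
gripper_force: 50.5
```

```bash
python3 -c "
from h import *
print(get_obs()['grip_width'],get_obs()['tcp_pos']);u(W((-.05,-.042,.0435)),W((.038,-.042,.0425)))"
```

```text
0.028787871222177828 [ 0.57058859 -0.0074421   0.10089894]
[-0.011, -0.0, 0.287]
[-0.009, 0.44, 0.292]
```

Call:
{"op": "play_rows", "data": {"commands": [[[1,-0.011,0,0.12,0],[1,-0.011,0,0.24,0],[1,-0.011,0,0.288,0],[1,-0.011,0,0.288,0],[1,-0.011,0,0.288,0]]], "grip_force": 30}}

```text
clock: 23.52
tcp_pos: [0.5692, -0.0135, 0.0434]
orientation: [-2.364, -2.069, 0.001]
contact_force: [-0.3, -0.5, -1.8]
grip_width: 0.0286
gripper_force: 52.5
```

```bash
python3 -c "
from h import *
print(get_obs()['contact_force'],get_obs()['tcp_pos']);u(W((.0,-.042,.043)),W((.038,-.042,.043)))"
```

```text
[-0.30036532 -0.48522992 -1.78957483] [ 0.56919323 -0.01350823  0.04338244]
[0.023, 0.253, 0.002]
[0.026, 0.443, 0.002]
```

Call:
{"op": "play_rows", "data": {"commands": [[[1,0.024,0,0,0],[1,0.024,0.06,0,0],[1,0.024,0.12,0,0],[1,0.024,0.18,0,0],[1,0.024,0.25,0,0],[1,0.024,0.25,0,0]]]}}

```text
clock: 24.02
tcp_pos: [0.6229, -0.0139, 0.0443]
orientation: [2.359, 2.07, 0.004]
contact_force: [0.3, 0.2, -2.0]
grip_width: 0.0287
gripper_force: 52.4
```

```bash
python3 -c "
from h import *
print(get_obs()['contact_force'],get_obs()['tcp_pos']);u(W((.038,-.042,.043)))"
```

```text
[ 0.3338157   0.23982919 -2.02480564] [ 0.62293589 -0.01392595  0.04433152]
[-0.008, 0.176, 0.007]
```

Call:
{"op": "play_rows", "data": {"commands": [[[1,-0.006,0.06,0,0],[1,-0.006,0.12,0.003,0],[1,-0.006,0.17,0.003,0],[1,-0.006,0.19,0.003,0],[1,-0.006,0.205,0.003,0],[1,-0.006,0.21,0.003,0],[1,-0.006,0.21,0.003,0]]]}}

```text
clock: 24.6
tcp_pos: [0.6574, -0.02, 0.0419]
orientation: [-2.357, -2.067, 0.007]
contact_force: [-7.9, 0.2, 0.6]
grip_width: 0.0285
gripper_force: 53.0
```

Call:
{"op": "play_rows", "data": {"commands": [[[1,0,0.01,0,0],[1,0,0.013,0,0],[1,0,0.013,0,0]]]}}

```text
clock: 24.85
tcp_pos: [0.6577, -0.02, 0.0415]
orientation: [-2.355, -2.065, 0.011]
contact_force: [-13.5, 1.8, 5.4]
grip_width: 0.0283
gripper_force: 53.1
```

Call:
{"op": "play_rows", "data": {"commands": [[[-0.2,0,0,0,0],[-0.2,0,0,0,0],[-0.4,0,0,0,0],[-0.6,0,0,-0.05,0],[-1,0,0,-0.3,0],[-1,0,0,-0.45,0],[-1,0,-0.15,-0.6,0],[-1,0,-0.3,-0.7,0],[-1,0,-0.3,-0.7,0]]]}}

```text
clock: 25.6
tcp_pos: [0.6026, -0.014, 0.1875]
orientation: [2.364, 2.069, 0.007]
contact_force: [0.3, -0.2, -0.5]
grip_width: 0.085
gripper_force: 0.0
```

Run:
```python
from h import *
near(); u([.5844,-.3717,.2])
```

```text
flange 0.74 [ 0.6583 -0.0218] miss 0.28 sat 6 val 142 [281, 151, 353, 204]
flange 0.72 [0.6686 0.0628] miss 0.29 sat 5 val 151 [278, 57, 364, 104]
flange 0.7 [ 0.5873 -0.2241] miss 0.7 sat 1 val 5 [241, 323, 299, 348]
tcp [ 0.6026 -0.014   0.1875] t 25.6
[-1.793, 0.132, -0.08]
```

Call:
{"op": "play_rows", "data": {"commands": [[[-1,-0.19,0.015,-0.02,0],[-1,-0.38,0.03,-0.04,0],[-1,-0.57,0.045,-0.06,0],[-1,-0.76,0.06,-0.08,0],[-1,-0.9,0.066,-0.08,0],[-1,-0.9,0.066,-0.08,0]]]}}

```text
clock: 26.2
tcp_pos: [0.5926, -0.202, 0.1992]
orientation: [2.368, 2.058, -0.005]
contact_force: [0.0, -0.9, -0.1]
grip_width: 0.0852
gripper_force: 0.0
```

Call:
{"op": "play_rows", "data": {"commands": [[[-1,-0.19,0.015,0,0],[-1,-0.38,0.03,0,0],[-1,-0.57,0.045,0,0],[-1,-0.76,0.06,0,0],[-1,-0.89,0.066,0,0],[-1,-0.89,0.066,0,0],[-1,-0.89,0.066,0,0],[-1,-0.89,0.066,0,0]]]}}

```text
clock: 26.87
tcp_pos: [0.5847, -0.3706, 0.1976]
orientation: [-2.36, -2.072, 0.0]
contact_force: [-0.5, -0.2, 0.3]
grip_width: 0.0853
gripper_force: 0.0
```

Run:
```python
from h import *
near(); u([.5844,-.3717,.033])
```

```text
flange 0.96 [ 0.5857 -0.3714] miss 0.03 sat 7 val 147 [226, 139, 295, 206]
flange 0.95 [ 0.5883 -0.2236] miss 0.01 sat 2 val 15 [202, 1, 284, 55]
flange 0.89 [ 0.2996 -0.3708] miss 0.02 sat 51 val 27 [0, 177, 27, 237]
tcp [ 0.5847 -0.3706  0.1976] t 26.8667
[-0.013, -0.002, 0.825]
```

Call:
{"op": "play_rows", "data": {"commands": [[[-1,-0.006,0.003,0.2,0],[-1,-0.006,0.003,0.4,0],[-1,-0.006,0.003,0.6,0],[-1,-0.006,0.003,0.75,0],[-1,-0.006,0.003,0.826,0],[-1,-0.006,0.003,0.826,0],[1,-0.006,0.003,0.826,0],[1,-0.006,0.003,0.826,0],[1,-0.006,0.003,0.826,0],[1,-0.006,0.003,0.826,0],[1,-0.006,0.003,0.826,0],[1,-0.006,0.003,0.826,0]]], "grip_force": 50}}

```text
clock: 27.97
tcp_pos: [0.5855, -0.3733, 0.0354]
orientation: [2.36, 2.07, 0.002]
contact_force: [-0.2, 0.2, 7.4]
grip_width: 0.0287
gripper_force: 49.4
```

```bash
python3 -c "
from h import *
carry(-.126)"
```

```text
[ 0.58545004 -0.37334494  0.03541907] 0.028709093913420768
[-0.0, 0.001, -0.34]
[0.687, -0.153, -0.334]
[1.374, -0.307, -0.327]
```

Call:
{"op": "play_rows", "data": {"commands": [[[1,0,0,-0.2,0],[1,0,0,-0.4,0],[1,0,0,-0.55,0],[1,0,0,-0.55,0],[1,0.12,-0.05,-0.55,0],[1,0.24,-0.1,-0.55,0],[1,0.36,-0.15,-0.55,0],[1,0.5,-0.2,-0.55,0],[1,0.65,-0.26,-0.55,0],[1,0.8,-0.31,-0.55,0],[1,0.8,-0.31,-0.55,0]]]}}

```text
clock: 28.88
tcp_pos: [0.5429, -0.198, 0.1421]
orientation: [-2.349, -2.076, -0.003]
contact_force: [1.4, 1.3, -2.5]
grip_width: 0.0284
gripper_force: 50.2
```

Call:
{"op": "play_rows", "data": {"commands": [[[1,0.12,0,0,0],[1,0.24,0,0,0],[1,0.36,0,0,0],[1,0.5,0,0,0],[1,0.57,0,0,0],[1,0.57,0,0,0],[1,0.57,0,0,0],[1,0.57,0,0,0]]]}}

```text
clock: 29.55
tcp_pos: [0.5584, -0.0941, 0.1436]
orientation: [2.362, 2.07, -0.001]
contact_force: [0.4, -1.3, -1.8]
grip_width: 0.0286
gripper_force: 50.2
```

```bash
python3 -c "
from h import *
print(get_obs()['grip_width'],get_obs()['tcp_pos'],(ang()-q[2]+.5)%np.pi-.5);u(W((-.05,-.126,.0445)))"
```

```text
0.028630506358339594 [ 0.55836974 -0.09407848  0.14357892] -0.010667509203112546
[0.007, 0.008, 0.495]
```

Call:
{"op": "play_rows", "data": {"commands": [[[1,0.005,0.005,0.15,0],[1,0.005,0.005,0.3,0],[1,0.005,0.005,0.42,0],[1,0.005,0.005,0.495,0],[1,0.005,0.005,0.495,0],[1,0.005,0.005,0.495,0]]], "grip_force": 30}}

```text
clock: 30.05
tcp_pos: [0.5592, -0.0941, 0.0441]
orientation: [2.364, 2.069, -0.002]
contact_force: [0.4, -0.0, -1.2]
grip_width: 0.0286
gripper_force: 54.5
```

```bash
python3 -c "
from h import *
print(get_obs()['contact_force'],get_obs()['tcp_pos']);u(W((.0,-.126,.044)),W((.038,-.126,.044)))"
```

```text
[ 0.41962101 -0.0157312  -1.1781602 ] [ 0.55915743 -0.09409143  0.04407794]
[0.01, 0.254, 0.0]
[0.012, 0.444, -0.0]
```

Call:
{"op": "play_rows", "data": {"commands": [[[1,0.01,0,0,0],[1,0.01,0.06,0,0],[1,0.01,0.12,0,0],[1,0.01,0.18,0,0],[1,0.01,0.25,0,0],[1,0.01,0.25,0,0]]]}}

```text
clock: 30.55
tcp_pos: [0.611, -0.0972, 0.0444]
orientation: [2.36, 2.071, -0.0]
contact_force: [4.5, -0.8, -10.9]
grip_width: 0.0286
gripper_force: 53.5
```

```bash
python3 -c "
from h import *
print(get_obs()['contact_force'],get_obs()['tcp_pos']);u(W((.038,-.126,.044)))"
```

```text
[  4.45702974  -0.80855212 -10.90430889] [ 0.61095623 -0.09715602  0.04441745]
[-0.008, 0.185, 0.002]
```

Call:
{"op": "play_rows", "data": {"commands": [[[1,0,0,0.01,0],[1,0,0,0.01,0],[1,0,0,0.01,0]]]}}

```text
clock: 30.8
tcp_pos: [0.6093, -0.097, 0.043]
orientation: [2.362, 2.071, 0.001]
contact_force: [-1.0, -0.5, -2.7]
grip_width: 0.0285
gripper_force: 54.4
```

Call:
{"op": "play_rows", "data": {"commands": [[[1,-0.006,0.06,0,0],[1,-0.006,0.12,0.003,0],[1,-0.006,0.17,0.003,0],[1,-0.006,0.19,0.003,0],[1,-0.006,0.205,0.003,0],[1,-0.006,0.21,0.003,0],[1,-0.006,0.21,0.003,0]]]}}

```text
clock: 31.38
tcp_pos: [0.6474, -0.1027, 0.0412]
orientation: [-2.357, -2.067, 0.006]
contact_force: [-7.3, 1.3, 0.9]
grip_width: 0.0286
gripper_force: 54.9
```

Call:
{"op": "play_rows", "data": {"commands": [[[1,0,0.01,0,0],[1,0,0.013,0,0],[1,0,0.013,0,0]]]}}

```text
clock: 31.63
tcp_pos: [0.6477, -0.1027, 0.0412]
orientation: [-2.355, -2.064, 0.009]
contact_force: [-14.4, 4.0, 8.6]
grip_width: 0.0285
gripper_force: 55.6
```

Call:
{"op": "play_rows", "data": {"commands": [[[-0.2,0,0,0,0],[-0.2,0,0,0,0],[-0.4,0,0,0,0],[-0.6,0,0,-0.05,0],[-1,0,0,-0.3,0],[-1,0,0,-0.45,0],[-1,0.3,-0.2,-0.6,0],[-1,0.5,-0.3,-0.75,0],[-1,0.5,-0.3,-0.75,0]]]}}

```text
clock: 32.38
tcp_pos: [0.6091, -0.0016, 0.1908]
orientation: [2.363, 2.069, 0.002]
contact_force: [1.1, 1.4, -0.1]
grip_width: 0.0852
gripper_force: 0.0
```

Run:
```python
from h import *
o=near(); b=viewer.grab_frame("wrist"); t=viewer.grab_frame("top")
save({"pixels":np.hstack([cv2.resize(b["pixels"],(400,300)),cv2.resize(t["pixels"][90:240,110:310],(400,300),interpolation=cv2.INTER_CUBIC)])},"c5")
```

```text
flange 0.96 [ 0.5882 -0.2231] miss 0.8 sat 3 val 7 [242, 332, 287, 348]
flange 0.82 [ 0.6583 -0.0214] miss 0.26 sat 6 val 142 [274, 163, 344, 215]
flange 0.67 [0.6876 0.1626] miss 0.36 sat 4 val 118 [273, 0, 360, 16]
flange 0.61 [ 0.6481 -0.1061] miss 0.29 sat 4 val 93 [275, 248, 343, 302]
flange 0.58 [0.6683 0.0634] miss 0.3 sat 5 val 153 [273, 72, 353, 117]
tcp [ 0.6091 -0.0016  0.1908] t 32.3833
```

View pics/c5.png

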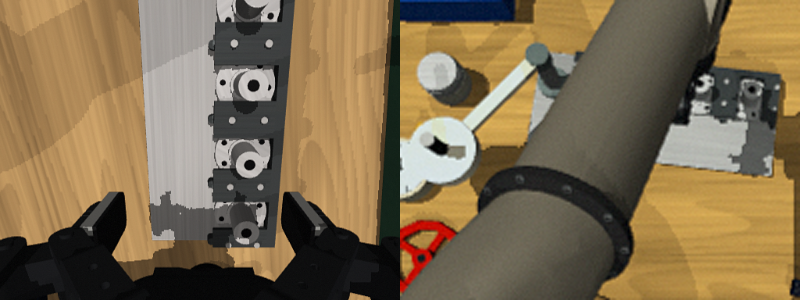

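Run:
```python
from h import *
h=W((.03,.205,.198)); a=q[2]-np.pi/2-2.2; g=h+.2*np.array([np.cos(a),np.sin(a),0]); g[2]=.255; print(h,g); u((g+get_obs()["tcp_pos"])/2,g)
```

```text
[0.67947762 0.22602724 0.198     ] [0.53315717 0.36237358 0.255     ]
[0.875, -0.305, -0.161]
[1.749, -0.61, -0.323]
```

Call:
{"op": "play_rows", "data": {"commands": [[[-1,0,0,-0.18,0],[-1,0.1,-0.05,-0.3,0],[-1,0.27,-0.12,-0.32,0],[-1,0.45,-0.2,-0.32,0],[-1,0.63,-0.27,-0.32,0],[-1,0.8,-0.3,-0.32,0],[-1,0.875,-0.305,-0.32,0],[-1,0.875,-0.305,-0.32,0]]]}}

```text
clock: 33.25
tcp_pos: [0.5717, 0.1835, 0.2522]
orientation: [-2.356, -2.078, -0.0]
contact_force: [-0.8, -0.3, 0.3]
grip_width: 0.0856
gripper_force: 0.0
```

Call:
{"op": "play_rows", "data": {"commands": [[[-1,0.18,-0.06,0,0.07],[-1,0.36,-0.12,0,0.14],[-1,0.54,-0.18,0,0.21],[-1,0.72,-0.25,0,0.28],[-1,0.875,-0.305,0,0.34],[-1,0.875,-0.305,0,0.4],[-1,0.875,-0.305,0,0.4],[-1,0.875,-0.305,0,0.4]]]}}

```text
clock: 33.92
tcp_pos: [0.5354, 0.3582, 0.2527]
orientation: [2.884, 1.238, -0.0]
contact_force: [0.1, -0.3, 0.1]
grip_width: 0.0853
gripper_force: 0.0
```

Run:
```python
from h import *
o=get_obs(); c=viewer.grab_frame("wrist"); g=[.5332,.3624,.198]; im=c["pixels"].copy()
cv2.drawMarker(im,tuple(int(round(v)) for v in w2pix(c,g,o)),(255,0,0),0,12,1); save({"pixels":im},"w6"); print(o["tcp_pos"],ang(o)); u([.5332,.3624,.163])
```

```text
[0.53540833 0.35820754 0.25269086] -0.7597973765548066
[0.009, -0.025, 0.45]
```

View pics/w6.png

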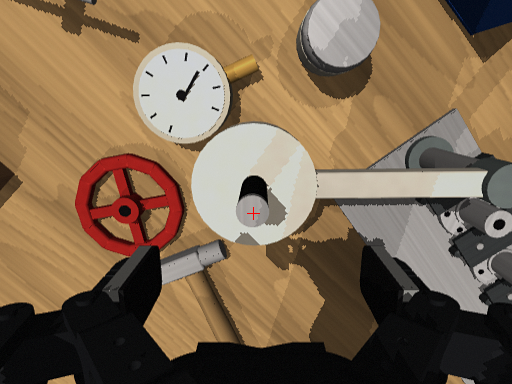

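Call:
{"op": "play_rows", "data": {"commands": [[[-1,0.008,-0.022,0.15,0],[-1,0.008,-0.022,0.3,0],[-1,0.008,-0.022,0.45,0],[-1,0.008,-0.022,0.45,0],[1,0.008,-0.022,0.45,0],[1,0.008,-0.022,0.45,0],[1,0.008,-0.022,0.45,0],[1,0.008,-0.022,0.45,0],[1,0.008,-0.022,0.45,0],[1,0.008,-0.022,0.45,0]]], "grip_force": 40}}

```text
clock: 34.8
tcp_pos: [0.534, 0.364, 0.1644]
orientation: [2.885, 1.238, 0.006]
contact_force: [4.8, -4.3, 2.5]
grip_width: 0.0187
gripper_force: 39.3
```

```bash
python3 -c "
from h import *
lamp(0.,24)"
```

```text
34.8 [ 4.8 -4.3  2.5] [0.53399793 0.36404229 0.16443369] 0.0187 [-1.31  0.67  0.93  1.74 -0.61  1.05 -0.93]
lamp 2.2089463865718235 r 0.20053053903009063
[-0.092, 0.007, -0.0]
[-0.183, 0.02, -0.0]
[-0.273, 0.041, -0.001]
[-0.36, 0.07, -0.001]
[-0.444, 0.107, -0.001]
[-0.524, 0.152, -0.001]
[-0.6, 0.204, -0.001]
[-0.671, 0.262, -0.001]
[-0.737, 0.327, -0.001]
[-0.795, 0.398, -0.001]
[-0.848, 0.474, -0.001]
[-0.893, 0.554, -0.001]
[-0.93, 0.638, -0.001]
[-0.96, 0.725, -0.0]
[-0.981, 0.814, -0.0]
[-0.994, 0.906, 0.0]
[-0.999, 0.997, 0.0]
[-0.995, 1.089, 0.001]
[-0.983, 1.181, 0.001]
[-0.963, 1.27, 0.001]
[-0.934, 1.358, 0.002]
[-0.897, 1.442, 0.002]
[-0.853, 1.523, 0.002]
[-0.802, 1.599, 0.003]
turn/row -0.058594122741314404
```

Call:
{"op": "play_rows", "data": {"commands": [[[1,-0.092,0.007,0,-0.059],[1,-0.183,0.02,0,-0.117],[1,-0.273,0.041,0,-0.176],[1,-0.36,0.07,0,-0.234],[1,-0.444,0.107,0,-0.293],[1,-0.524,0.152,0,-0.35],[1,-0.6,0.204,0,-0.41],[1,-0.671,0.262,0,-0.469],[1,-0.737,0.327,0,-0.527],[1,-0.795,0.398,0,-0.586],[1,-0.848,0.474,0,-0.645],[1,-0.893,0.554,0,-0.7]]]}}

```text
clock: 35.8
tcp_pos: [0.491, 0.1592, 0.1644]
orientation: [1.806, 2.569, 0.006]
contact_force: [4.2, 2.5, 0.9]
grip_width: 0.0187
gripper_force: 41.1
```

```bash
python3 -c "
from h import *
lamp(0.1,11)"
```

```text
35.8 [4.2 2.5 0.9] [0.49100724 0.15924058 0.16438968] 0.0187 [-1.02  0.36  0.73  2.04 -0.32  0.85  0.23]
lamp 1.1093178619002604 r 0.19995385548566696
[-0.092, 0.004, -0.0]
[-0.183, 0.016, -0.0]
[-0.272, 0.036, -0.0]
[-0.359, 0.065, -0.0]
[-0.443, 0.101, -0.0]
[-0.524, 0.145, 0.0]
[-0.6, 0.196, 0.0]
[-0.671, 0.254, 0.0]
[-0.737, 0.318, 0.001]
[-0.796, 0.388, 0.001]
[-0.849, 0.463, 0.001]
turn/row -0.05841379158995251
```

Call:
{"op": "play_rows", "data": {"commands": [[[1,-0.092,0.005,0,-0.058],[1,-0.183,0.016,0,-0.117],[1,-0.272,0.036,0,-0.175],[1,-0.359,0.065,0,-0.234],[1,-0.443,0.101,0,-0.292],[1,-0.524,0.145,0,-0.35],[1,-0.6,0.196,0,-0.41],[1,-0.671,0.254,0,-0.467],[1,-0.737,0.318,0,-0.526],[1,-0.796,0.388,0,-0.584],[1,-0.849,0.463,0,-0.64],[1,-0.849,0.463,0,-0.64]]]}}

```text
clock: 36.8
tcp_pos: [0.6376, 0.031, 0.1644]
orientation: [0.344, 3.117, 0.003]
contact_force: [1.1, 3.4, 8.0]
grip_width: 0.0189
gripper_force: 42.4
```

```bash
python3 -c "
from h import *
lamp(0.,5)"
```

```text
36.8 [1.1 3.4 8. ] [0.63759996 0.03100346 0.16440497] 0.0189 [-0.48  0.51  0.46  1.74 -0.27  0.95  1.44]
lamp 0.09059570966033914 r 0.1994693257576478
[-0.018, -0.002, 0.0]
[-0.036, -0.002, 0.0]
[-0.054, -0.001, 0.0]
[-0.072, 0.001, 0.0]
[-0.09, 0.002, 0.0]
turn/row -0.01153500401228892
```

Call:
{"op": "play_rows", "data": {"commands": [[[1,-0.018,0,0,-0.012],[1,-0.036,0,0,-0.023],[1,-0.054,0,0,-0.035],[1,-0.072,0.001,0,-0.046],[1,-0.09,0.003,0,-0.058],[1,-0.1,0.003,0,-0.058],[1,-0.1,0.003,0,-0.058]]]}}

```text
clock: 37.38
tcp_pos: [0.6537, 0.0282, 0.1644]
orientation: [0.208, 3.134, 0.004]
contact_force: [-2.3, 3.6, 7.4]
grip_width: 0.0191
gripper_force: 42.4
```

```bash
python3 -c "
from h import *
lamp(-0.05,2)"
```

```text
37.3833 [-2.3  3.6  7.4] [0.65366202 0.02822761 0.16441625] 0.0191 [-0.45  0.54  0.44  1.69 -0.27  0.97  1.53]
lamp 0.0088569439196029 r 0.19947716081522718
[-0.029, -0.002, 0.0]
[-0.059, -0.001, 0.0]
turn/row -0.01873474712017455
```

Call:
{"op": "play_rows", "data": {"commands": [[[1,-0.015,0,0,0],[1,-0.02,0,0,0],[1,-0.02,0,0,0]]]}}

```text
clock: 37.63
tcp_pos: [0.6536, 0.0282, 0.1643]
orientation: [-0.207, -3.127, -0.005]
contact_force: [-17.1, 4.5, 18.6]
grip_width: 0.0188
gripper_force: 43.6
```

Call:
{"op": "play_rows", "data": {"commands": [[[1,-0.01,0,0,0],[1,-0.015,0,0,0],[1,-0.015,0,0,0]]]}}

```text
clock: 37.88
tcp_pos: [0.6536, 0.0283, 0.1643]
orientation: [-0.206, -3.121, -0.006]
contact_force: [-27.3, 6.2, 26.6]
grip_width: 0.0181
gripper_force: 44.5
```

Call:
{"op": "play_rows", "data": {"commands": [[[1,0.015,0,0,0],[1,0.015,0,0,0],[-1,0.015,0,0,0],[-1,0.015,0,0,0],[-1,0.015,0,0,0],[-1,0.015,0,0,0],[-1,0.015,0,0,0],[-1,0.015,0,-0.2,0],[-1,0.015,0,-0.4,0],[-1,0.2,0,-0.5,0],[-1,0.4,0,-0.6,0],[-1,0.4,0,-0.6,0]]]}}

```text
clock: 38.88
tcp_pos: [0.5778, 0.0361, 0.2862]
orientation: [0.211, 3.133, 0.005]
contact_force: [0.8, 0.0, 0.3]
grip_width: 0.0852
gripper_force: 0.0
```

Run:
```python
from h import *
o=get_obs(); c=viewer.grab_frame("wrist"); s=viewer.grab_frame("scene"); im=c["pixels"].copy()
h=W((.03,.005,.198)); print(h); cv2.drawMarker(im,tuple(int(round(v)) for v in w2pix(c,h,o)),(255,0,0),0,12,1)
save({"pixels":np.hstack([cv2.resize(im,(400,300)),cv2.resize(s["pixels"],(400,300))])},"c7")
for n in ["flange0"]:
  for d in viewer.trace(s,n): print(round(d["score"],2),d["rect"])
```

```text
[0.65535184 0.0274877  0.198     ]
0.96 [125.4, 281.2, 151.8, 306.2]
0.9 [136.4, 244.6, 160.3, 270.7]
0.79 [249.4, 277.3, 277.8, 308.9]
0.76 [305.2, 233.1, 327.2, 258.2]
0.73 [287.8, 255.3, 313.6, 274.2]
0.69 [339.7, 206.3, 352.3, 226.5]
0.61 [319.3, 228.4, 336.6, 243.5]
```

View pics/c7.png

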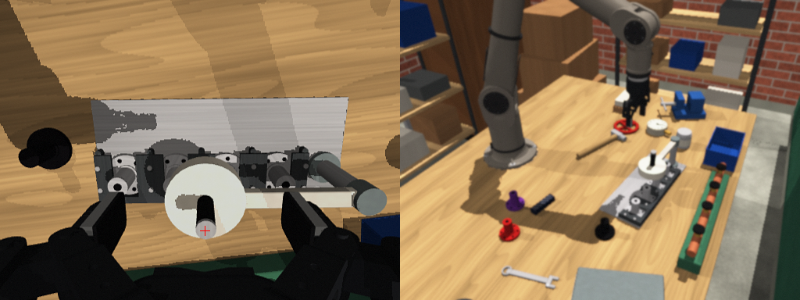

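```bash
python3 -c "
from h import *
print(r.hand_in())"
```

```text
the job is handed in; nothing more can be done
None
```

I swung the lamp to its outer stop, slid all four aluminium flanges home against the back walls of bays 0–3, swung the lamp back to its inner stop, and handed the job in at about 39 s; wall and stop contact showed in the force readings, and I saw nothing else moved.

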